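# Snap the terminal box shut and show its catch to the inspection camera

### The arm

A 6-joint arm with a two-finger parallel gripper is mounted at the origin on the work surface. World frame = base frame: x ahead of the robot, y to its left, z up, the work surface at z = 0. Lengths are in m, angles in rad, forces in N, time in s.
With the tool pointing down it reaches from about 0.325 to 0.85 m from the base axis. Payload 4.4 kg.
Tool frame: the origin (TCP) lies between the finger pads; the fingertips stand 17 mm ahead of it and the grasp point (between the pads) lies 2 mm behind it; z points along the fingers, y is the line along which they close (so a half turn about z gives the same grasp; the last joint's range is limited). The gripper opens to 94 mm and grips with 3 to 60 N. Pads are 16 mm wide; open, the fingers measure 119 mm over their backs; the gripper's body (75 mm by 177 mm) begins 78 mm behind the grasp point.
Start: joints at [-1.339, 0.207, 1.542, -0, 1.393, -0.15], TCP at [0.214, -0.534, 0.222] pointing down, gripper open.
Joint ranges: [-2.73, 2.73], [-0.86, 2.22], [0.23, 2.46], [-1.11, 4.25], [0.08, 2.63], [-2.82, 2.82]. Speed limits (rad/s): [2.79, 2.79, 3.14, 3.14, 3.14, 3.14].

### API

Orientations are given as [roll, pitch, yaw] about the fixed x, y, z axes, in that order (R = Rz(yaw) Ry(pitch) Rx(roll)).
In Python, from station import arm, capture, camera_model gives the robot as it stands.
- The arm moves only by the tool jog_arm, never from a script. Its argument "deltas" is a list that holds one entry, the list of rows, each a list of 5 numbers: the opening, from -1 (shut) to 1 (fully open), then the shift along the tool's x, y, z in cm, then the turn about the tool's z in rad. In form: [[[claw, x, y, z, twist], ...]]. A call has 1 to 12 rows; each row shifts and turns the commanded pose from where the row before left it, along the tool's axes as they then stand; what a row does not reach is not made up. A row lasts 1/12 s, in which the tool goes at most 41.7 mm and 7.16 degrees, less where a joint would pass 70% of its speed; a pose out of reach is approached as far as the arm can. A call with a gripper value outside its range is refused whole. The fingers move at their own pace and stop on an object; the grip force is fixed at half the most. Time passes only in rows, so rows that do not move let the fingers close. It gives the time, the measured TCP pose, the force, the opening and the grip force at its end, in the units of the state.
- arm.read_state(): the state, without advancing time (a new reading comes with each control period).
- capture(name): name is "side" or "top"; returns (picture, depth): 400x640x3 uint8, red, green, blue; 400x640 float32, m along the optical axis (not along the pixel's ray), 0 where there is no reading.
- camera_model(name): a dict with "K" (3x3 intrinsics, pixels), "R" (3x3) and "t" (3): a world point X has camera coordinates R X + t. Camera axes: x right, y down, z forward; pixel columns grow to the right and rows downward; lengths in m; the calibration is good to about 2 mm. A picture is of the moment at which its call begins. camera_model takes no time and is no camera call.
- arm.hand_in(): hands the job in; it is judged then, once.
The state is a dict: "time": time; "joints": joint angles; "qd": joint speeds; "tau": joint torques, N m; "position": TCP position; "tcp_rot": TCP orientation; "ft_force": force on the tool from outside, world axes, zero at the start; "torque": the same for the moment, N m; "gripper_width": opening from 0.0 (shut) to 1.0 (fully open); "grip_force": force on a finger pad.
Only numpy, scipy, OpenCV 4.12 (cv2) and the standard library are available. Lean on these libraries where they do the work, as an engineer would, in place of code of your own. Each camera call takes 0.05 s, during which the arm holds its last target. There are 200 camera calls.

### The job

The small grey terminal box in the assembly nest is ready for its catch inspection: with the box in the nest, press its hinged white lid down until the orange catch snaps over it, then lift the box out and hold it up to the bench inspection camera, lid still shut and uppermost, so that the catch is 12 cm in front of the lens, centred on the lens axis and facing squarely into it, with your fingers off the catch. Finish while still holding it there, steady in the air; do not bump the camera or its stand, and leave the bearings and bushes on the bench where they are.

Things in the scene. Friction and masses are not known exactly. Their poses are not given: they have to be found in the camera images.
- box: small grey plastic terminal box, 68 (x) x 58 (y) x 34 mm high without lid, about 0.2 kg, loose; origin at the centre of its underside. x points to the front, where the orange catch is, y along the hinge, z up to the lid. The end faces (y = +-29 mm) are plain and flat, 58 mm apart, for gripping. Two black cable glands stick out 15 mm from the back (y = +-9, height 14 mm).
- lid (a joint): angle (rad) of the white lid about the hinge along the top of the back of the box: 0 shut, growing as it rises (1.57: upright over the back edge). Stiff hinge: it stays at any angle; 0.5 N at its front moves it. At 0.1 its front meets the catch nose; about 10 N down (55 mm from the hinge) pushes it past and it snaps to within 0.01. Unlatched it rests above 0.08.
- lid_hinge (a point): point on the hinge axis, middle of its length: 36.5 mm behind the middle of the box (x = -36.5) and 34.5 mm above its underside.
- lid_front (a point): on the outer (upper) face of the lid at the middle of its front edge, 68.5 mm from the hinge axis and 6.5 mm above it when shut, so that the shut box is 41 mm high there; turns with the lid. The lid is a flat plate 7 mm thick and 55 mm wide (1.5 mm narrower than the box at each end).
- catch: orange sprung snap catch, a tongue 20 mm wide, 34 mm high and 3 mm thick on the middle of the front of the box; origin at its pivot at its foot (x = 39.5, height 10 mm on the box). It leans outward while the lid passes and springs back over it. Its top is 44 mm above the underside of the box.
- catch_face (a point): middle of the outer face of the catch near its top, the point to show to the camera: x = 41.5, y = 0, height 34 mm on the box; axes as the box's.
- nest: assembly nest, fixed: aluminium plate 150 (x) x 130 (y) x 12 mm with four blue L-shaped corner locators 10 mm high around the box, 1 mm play; origin at the centre of the plate's underside. The box stands on the plate, axes as the nest's. At each end of the box the middle 60 mm between the locators is free.
- lens (a point): centre of the lens glass of the inspection camera (blue camera, black ring light of 72 mm diameter with a white face around the lens). Its -x axis is the line of sight, out of the glass; x points back into the camera, y is level, z up. The camera looks about towards the robot and 0.1 to 0.45 rad down (held by a stiff clamp, different each time).
- camera_stand: stand of the camera, fixed: grey foot 120 (x) x 110 (y) x 15 mm, aluminium post 30 mm square and 350 mm high, both behind the camera; the camera pivots for tilt at 300 mm height, x = 127 mm, and the glass is 127.5 mm in front of this pivot. Origin on the bench below the lens; the foot's middle is at x = 145 mm and the post at x = 157 mm; -x is where the camera looks.
- bearing_a: dark grey two-bolt flange bearing, 114 x 60 x 33 mm, lying flat; origin at the centre of its underside. Leave it alone.
- bearing_b: as bearing_a.
- bush_a: flanged brass bush, 46 mm across the flange and 28 mm high, standing on its flange; origin at the centre of its underside. Leave it alone.
- bush_b: as bush_a.

How it is judged:
By the outcome, as a careful person would: the job done as asked, in the order asked, and still so for the second after the job is handed in, while the arm keeps its last pose, push and grip.
It also fails if it takes over 48 s, if anything falls off the work surface, if the arm or the gripper's body presses on something with over 40 N, if the wrist force passes 120 N, or if a joint passes its speed limit or range.

## Working session

There is one attempt and no reset: what is moved stays moved. The work goes in short steps, Python scripts to look and compute and a tool call to move; the robot and the scene stay as the last step left them, time stands still between calls to the robot, and variables do not carry over. Pictures are saved under pics/ and viewed, at most 10 in all, crops included, and the job is handed in when it is done.

Besides the shell and the picture viewer there is one more tool, called after "Emit:" as a command line: name --argument value ..., lists and objects as JSON in quotes. jog_arm: Moves the arm, as the interface text tells. Its arguments: {"type":"object","properties":{"deltas":{"type":"array","items":{"type":"array","items":{"type":"array","items":{"type":"number"}}}}},"required":["deltas"]}

```bash
ls; mkdir -p pics
python3 - <<'E'
from station import arm,capture,camera_model
import cv2,numpy as np
for n in("side","top"):
    p,d=capture(n); cv2.imwrite(f"pics/{n}0.png",cv2.cvtColor(p,cv2.COLOR_RGB2BGR)); np.save(f"pics/{n}0.npy",d); np.save(f"pics/{n}0rgb.npy",p)
    m=camera_model(n); print(n,m["K"],m["R"],m["t"])
print(arm.read_state())
E
```

```text
pics
side [[435.07756544   0.         316.05906571]
 [  0.         435.07756544 208.42475398]
 [  0.           0.           1.        ]] [[ 0.9985927  -0.05094554  0.01473684]
 [-0.02540047 -0.70336657 -0.71037334]
 [ 0.04655576  0.7089993  -0.70367077]] [-0.59760227  0.16021065  1.24154394]
top [[485.97902248   0.         318.32386884]
 [  0.         485.97902248 195.9379432 ]
 [  0.           0.           1.        ]] [[ 0.01085899 -0.99932246  0.03516669]
 [-0.99896629 -0.01239418 -0.04373492]
 [ 0.04414115 -0.03465542 -0.99842404]] [-0.00631307  0.58884828  1.31691852]
{'time': 0.1, 'joints': array([-1.33949131e+00,  2.07360618e-01,  1.54277158e+00, -1.91945793e-05,
        1.39350892e+00, -1.50455578e-01]), 'qd': array([ 0.00124262, -0.00226704, -0.00292756, -0.00017306, -0.00018669,
       -0.00141087]), 'tau': array([ 5.01830982e-04, -3.71863067e+01, -2.82292181e+01,  6.99881301e-02,
        3.11479031e-02, -5.44193358e-05]), 'position': array([ 0.21406796, -0.53292969,  0.22141096]), 'tcp_rot': array([-3.13956450e+00, -2.88368219e-04,  3.81763705e-01]), 'ft_force': array([-0.2390752 ,  0.40616141,  0.31587682]), 'torque': array([-0.04494147, -0.02081548,  0.00958862]), 'grip_force': 0.0, 'gripper_width': 1.0009054047259}
```

View pics/side0.png

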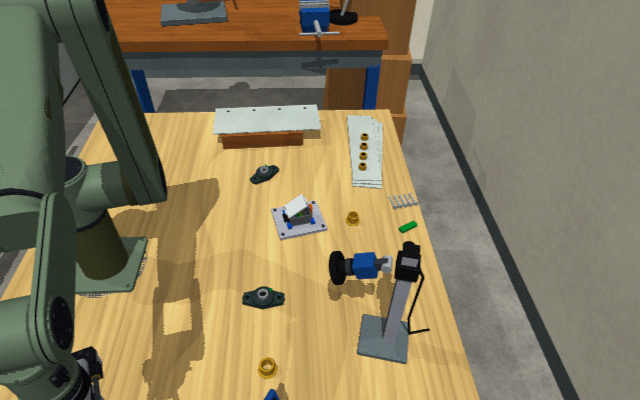

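View pics/top0.png

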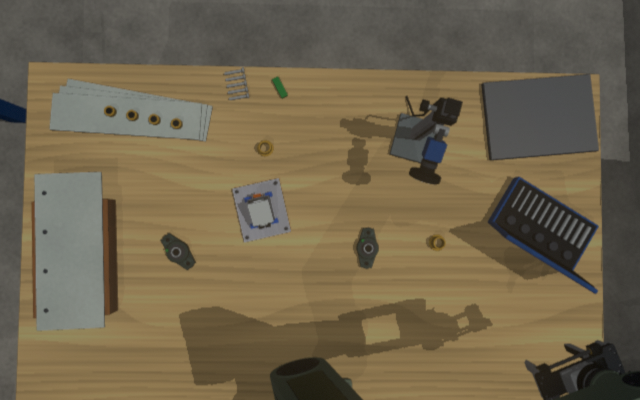

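```bash
cat > h.py <<'E'
import numpy as np,cv2
from station import camera_model
M={n:camera_model(n) for n in("side","top")}
def world(n,u,v,d):
    m=M[n];c=np.linalg.inv(m["K"])@np.array([u*d,v*d,d]);return m["R"].T@(c-m["t"])
def cloud(n,D):
    v,u=np.indices(D.shape);m=M[n];K=m["K"]
    c=np.stack([(u-K[0,2])/K[0,0]*D,(v-K[1,2])/K[1,1]*D,D],-1)
    return (c-m["t"])@m["R"]
def tri(us,ut):
    A=[];b=[]
    for n,(u,v) in(("side",us),("top",ut)):
        m=M[n];P=m["K"]@np.c_[m["R"],m["t"]]
        for w,k in((u,0),(v,1)):
            r=w*P[2]-P[k];r=r/np.linalg.norm(r[:3]);A.append(r[:3]);b.append(-r[3])
    x,res,_,_=np.linalg.lstsq(np.array(A),np.array(b),rcond=None);return x,np.sqrt(res)
def proj(n,X):
    m=M[n];c=m["K"]@(m["R"]@np.asarray(X)+m["t"]);return c[:2]/c[2]
def crop(rgb,u0,v0,w,h,s):
    return cv2.resize(cv2.cvtColor(rgb[v0:v0+h,u0:u0+w],cv2.COLOR_RGB2BGR),None,fx=s,fy=s,interpolation=cv2.INTER_CUBIC)
E
python3 - <<'E'
from h import *
s=np.load("pics/side0rgb.npy");t=np.load("pics/top0rgb.npy")
a=np.hstack([crop(s,265,185,66,60,6),crop(t,228,170,66,75,6)[:360]])
a=np.hstack([crop(s,265,185,66,60,6),crop(t,228,174,66,72,6)[:360]])
t2=crop(t,228,174,66,72,6); s2=crop(s,265,185,66,60,6)
H=np.zeros((432,792,3),np.uint8);H[:360,:396]=s2;H[:432,396:]=t2
cv2.imwrite("pics/nest.png",H)
H=np.zeros((560,800,3),np.uint8);c=crop(s,320,230,100,140,4);H[:,:400]=c;c=crop(t,380,85,100,105,4);H[:420,400:]=c
cv2.imwrite("pics/cam.png",H)
E
```

```text
(no output)
```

View pics/nest.png

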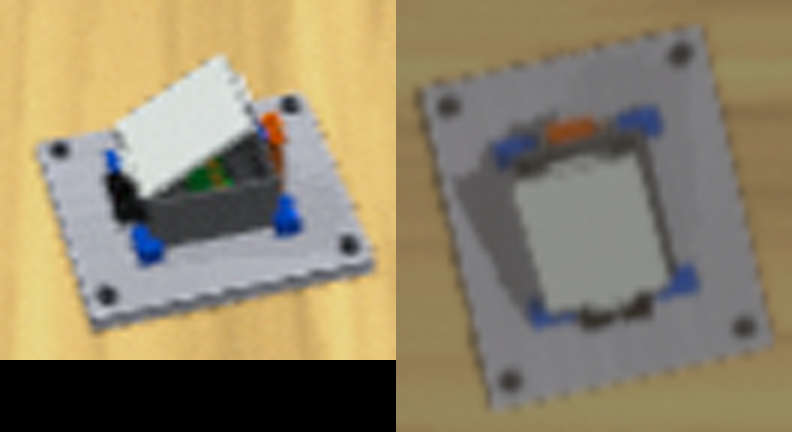

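View pics/cam.png

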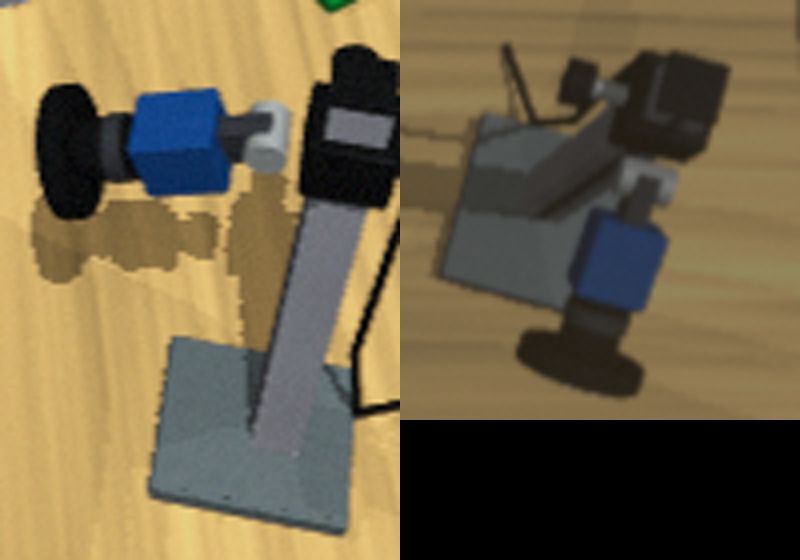

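Run:
```python
from h import *
from scipy.optimize import least_squares
# nest
S=np.array([[38,147],[300,95],[373,265],[95,321]]);T=np.array([[422,90],[703,28],[772,343],[490,408]])
sp=(S+.5)/6-.5+[265,185]; tp=(T-[396,0]+.5)/6-.5+[228,174]
for a,b in zip(sp,tp): print(*[np.round(q,4) for q in tri(a,b)])
c=np.array([[.075,.065],[.075,-.065],[-.075,-.065],[-.075,.065]])
def pts(x,y,yaw,z=.012):
    R=np.array([[np.cos(yaw),-np.sin(yaw)],[np.sin(yaw),np.cos(yaw)]]);return np.c_[c@R.T+[x,y],np.full(4,z)]
# which corner order: top image up=+x ,left=+y : TL=(+,+),TR=(+,-),BR=(-,-),BL=(-,+)
# side order: left-top.. associate by triangulated
tw=[tri(a,b)[0] for a,b in zip(sp,tp)]
# residuals
def f(p,useS,useT):
    P=pts(*p);r=[]
    if useT:r+=[proj("top",P[i])-tp[i] for i in range(4)]
    if useS:
        for i in range(4):
            q=[proj("side",P[i])-s for s in sp]; r.append(min(q,key=lambda e:e@e))
    return np.concatenate(r)
p0=[.6,.15,.1]
r=least_squares(f,p0,args=(False,True));print("top",r.x,r.cost)
rs=least_squares(f,r.x,args=(True,False));print("side",rs.x,rs.cost)
rb=least_squares(f,r.x,args=(True,True));print("both",rb.x,rb.cost)
# blue camera & stand clouds
for n in("side","top"):
    D=np.load(f"pics/{n}0.npy");I=np.load(f"pics/{n}0rgb.npy").astype(int);C=cloud(n,D)
    m=(C[...,2]>.2)&(C[...,0]>.5)&(C[...,1]<0)&(C[...,1]>-.4)&(D>0)&(C[...,2]<.42)
    blue=m&(I[...,2]>I[...,0]+50)
    dark=m&(I.max(-1)<45)
    for k,mm in(("blue",blue),("dark",dark)):
        X=C[mm];print(n,k,len(X),X.min(0),X.max(0),X.mean(0))
    # nest box: catch
    m=(abs(C[...,0]-rb.x[0])<.1)&(abs(C[...,1]-rb.x[1])<.1)
    w=m&(I[...,0]>I[...,2]+110)&(C[...,2]>.03);X=C[w];print(n,"orange",len(X),X.mean(0) if len(X) else 0)
    w=m&(I.min(-1)>130)&(C[...,2]>.04)&(abs(C[...,0]-rb.x[0])<.06)
    X=C[w];
    ce=X.mean(0);u,s,vt=np.linalg.svd(X-ce);print(n,"lid",len(X),ce,"normal",vt[2],s[2]/np.sqrt(len(X)),X[:,2].max())
```

```text
[ 5.342e-01  2.258e-01 -5.000e-04] [0.1037]
[0.6118 0.1032 0.1357] [0.0203]
[0.563  0.0656 0.066 ] [0.0978]
[ 0.47    0.2231 -0.1591] [0.023]
top [0.54940094 0.15610757 0.23086563] 0.6115662667996281
side [0.55005761 0.1507232  0.24202105] 0.9220344710358266
both [0.54968759 0.15459325 0.23485312] 3.9233973508565856
side blue 550 [ 0.65417236 -0.27301298  0.25763738] [ 0.70580735 -0.22310179  0.30646897] [ 0.67978297 -0.25497692  0.29038488]
side dark 1272 [ 0.60830725 -0.29679189  0.20095739] [ 0.80407875 -0.20564564  0.35491124] [ 0.70666514 -0.263057    0.2976444 ]
side orange 11 [0.58773421 0.1627717  0.05432188]
side lid 306 [0.54273462 0.15064703 0.06982285] normal [ 0.48394933  0.08752272 -0.87070823] 0.005826950138358596 0.09112860121603861
top blue 1 [ 0.69801497 -0.23414209  0.30478073] [ 0.69801497 -0.23414209  0.30478073] [ 0.69801497 -0.23414209  0.30478073]
top dark 939 [ 0.61038239 -0.28201283  0.20113258] [ 0.80155945 -0.19517285  0.35755308] [ 0.70954289 -0.24195841  0.30617322]
top orange 0 0
top lid 416 [0.54047806 0.15407054 0.07170585] normal [ 0.52784016  0.12680082 -0.83982517] 0.0022645222758213746 0.09221381235628898
```

Run:
```python
from h import *
from scipy.optimize import least_squares
th=np.linspace(0,2*np.pi,60)
def uv(n,x,y): return ((np.array([x,y])+.5)/4-.5+[320,230]) if n=="side" else ((np.array([x-400,y])+.5)/4-.5+[380,85])
obs_ring={"side":[37,103,83,220],"top":[516,645,328,398]}
foot_s=[uv("side",*p) for p in[(175,337),(352,368),(345,521),(151,490)]]
foot_t=[uv("top",*p) for p in[(480,113),(438,274)]]
piv={"side":uv("side",268,138),"top":uv("top",648,180)}
def Rz(a): return np.array([[np.cos(a),-np.sin(a),0],[np.sin(a),np.cos(a),0],[0,0,1]])
def Ry(a): return np.array([[np.cos(a),0,np.sin(a)],[0,1,0],[-np.sin(a),0,np.cos(a)]])
# lens x back into camera and up: x axis=(cos t,0,sin t) -> Ry(-t)
def f(p,which=("side","top"),out=False):
    sx,sy,yaw,t,f0,w,dx,dy,dz=p
    R=Rz(yaw);L=R@Ry(-t);S=np.array([sx,sy,0])
    P=S+R@[.127,0,.3];lens=P-L@[.1275,0,0]
    if out:return lens,L,P
    r=[]
    for n in which:
        sh=np.array([dx,dy,dz]) if n=="side" else np.zeros(3)
        pts=[lens+sh+L@[x,.036*np.cos(a),.036*np.sin(a)] for x in(f0,f0+w) for a in th]
        q=np.array([proj(n,z) for z in pts]);o=obs_ring[n]
        lo=uv(n,o[0],o[2]);hi=uv(n,o[1],o[3])
        r+=[*(q.min(0)-lo),*(q.max(0)-hi)]
        r+=[*(.5*(proj(n,P+sh)-piv[n]))]
        F=[S+sh+R@[.145+a*.06,b*.055,.015] for a,b in((-1,1),(1,1),(1,-1),(-1,-1))]
        if n=="side": 
            for c,o in zip(F,foot_s): r+=[*(proj(n,c)-o)]
        else:
            # top: image up=+x, left=+y
            for c,o in zip((F[1],F[0]),foot_t): r+=[*(proj(n,c)-o)]
    r+=[(f0)/.003,(w-.012)/.01,*(np.array([dx,dy,dz])/.004)]
    return np.array(r)
for wh in(("side","top"),("side",),("top",)):
    r=least_squares(f,[.62,-.22,-.27,.2,0,.012,0,0,0],x_scale=[.01,.01,.1,.1,.001,.001,.001,.001,.001],args=(wh,))
    l,L,P=f(r.x,out=True)
    print(wh,np.round(r.x,4),"cost",r.cost,"lens",l.round(4));print(np.round(r.fun,1))
# side-only tilt via blue body top/side planes
D=np.load("pics/side0.npy");I=np.load("pics/side0rgb.npy").astype(int);C=cloud("side",D)
m=(I[...,2]>I[...,0]+50)&(C[...,2]>.24)&(C[...,0]>.6)&(C[...,0]<.75)&(C[...,1]<-.2)
X=C[m];rng=np.random.default_rng(0)
for k in range(2):
    best=None
    for _ in range(500):
        a,b,c=X[rng.choice(len(X),3,False)];n=np.cross(b-a,c-a);n/=np.linalg.norm(n)+1e-12
        i=abs((X-a)@n)<.0015
        if best is None or i.sum()>best.sum():best=i
    Y=X[best];n=np.linalg.svd(Y-Y.mean(0))[2][2];print("plane",best.sum(),len(X),Y.mean(0),n*np.sign(n[2]));X=X[~best]
```

```text
('side', 'top') [ 0.6106 -0.226  -0.2463  0.3661  0.0034  0.0129  0.0008 -0.0009 -0.0035] cost 11.629251479592046 lens [ 0.6183 -0.2279  0.2544]
[-0.6  0.   0.3  0.2  2.5 -0.2 -1.5 -1.1  0.8 -0.5  0.5  1.4 -1.  -0.4
 -0.4  0.4  0.3  0.1  0.1 -2.2  0.2 -0.4 -0.   1.   1.1  0.1  0.2 -0.2
 -0.9]
('side',) [ 0.6116 -0.2278 -0.2404  0.3559  0.003   0.0131  0.     -0.     -0.0036] cost 8.130230030884752 lens [ 0.6188 -0.2296  0.2556]
[-0.7 -0.  -0.   0.1  2.6 -0.2 -1.6 -1.   0.8 -0.6  0.8  1.3 -0.8 -0.2
  1.   0.1  0.  -0.  -0.9]
('top',) [ 0.6104 -0.2271 -0.2419  0.4234  0.0019  0.0124  0.      0.      0.    ] cost 3.5884438047156735 lens [ 0.6208 -0.2297  0.2476]
[-0.4 -0.  -0.   0.4  0.2 -2.2  0.2 -0.3  0.2  1.2  0.6  0.   0.   0.
  0. ]
plane 232 550 [ 0.67854324 -0.24799017  0.2976703 ] [-0.34301504  0.06585112  0.93701884]
plane 190 318 [ 0.67995015 -0.26558606  0.28097527] [-0.24727491 -0.96882859  0.01504271]
```

Run:
```python
from h import *
from scipy.optimize import least_squares
S=np.array([[38,147],[300,95],[372,252],[94,314]]);T=np.array([[422,90],[703,28],[772,343],[490,408]])
sp=(S+.5)/6-.5+[265,185]; tp=(T-[396,0]+.5)/6-.5+[228,174]
c=np.array([[.075,.065],[.075,-.065],[-.075,-.065],[-.075,.065]])
def pts(x,y,yaw,z=.012):
    R=np.array([[np.cos(yaw),-np.sin(yaw)],[np.sin(yaw),np.cos(yaw)]]);return np.c_[c@R.T+[x,y],np.full(4,z)]
so=sp[[1,2,3,0]]
def f(p,u):
    P=pts(*p);r=[]
    for n in u: r+=[proj(n,P[i])-(tp if n=="top" else so)[i] for i in range(4)]
    return np.concatenate(r)
for u in(("top",),("side",),("top","side")):
    r=least_squares(f,[.55,.155,.23],args=(u,));print(u,r.x.round(4),r.cost,r.fun.round(1))
for n in("side","top"):
    D=np.load(f"pics/{n}0.npy");C=cloud(n,D);R=C.reshape(-1,3)
    near=R[(abs(R[:,0]-.55)<.15)&(abs(R[:,1]-.155)<.15)]
    print(n,"bench z",np.median(near[abs(near[:,2])<.006][:,2]),"plate z",np.median(near[abs(near[:,2]-.012)<.005][:,2]))
    m=near[(near[:,2]>.007)&(near[:,2]<.1)]
    (a,b),wh,ang=cv2.minAreaRect((m[:,:2]*1000).astype(np.float32));print(a,b,wh,ang)
```

```text
('top',) [0.5494 0.1561 0.2309] 0.6115662667996209 [-0.1 -0.5 -0.2 -0.5  0.1  0.7  0.3  0.4]
('side',) [0.5499 0.1545 0.2508] 1.859458370808758 [ 0.3 -1.1  0.7  0.6 -0.3  0.7 -0.7 -0.6]
('top', 'side') [0.5496 0.1557 0.2378] 3.0512811866639797 [-0.1 -0.4 -0.3 -0.7  0.4  0.4  0.6  0.4  0.5 -1.2  0.5  0.7 -0.7  0.3
 -0.6 -1.1]
side bench z -0.00031568403852714376 plate z 0.01185842436143153
551.4835815429688 151.80087280273438 (151.0366668701172, 135.75604248046875) 13.488275527954102
top bench z 0.0010148431291404736 plate z 0.012589979109296953
550.8024291992188 152.29104614257812 (297.3168029785156, 298.3741455078125) 89.27566528320312
```

Emit:
jog_arm --deltas '[[[-1,0,0,0,0.073],[-1,0,0,0,0.073],[-1,2.5,-3,0,0],[-1,2.5,-3,0,0],[-1,2.5,-3,0,0],[-1,2.5,-3,0,0],[-1,2.5,-3,0,0],[-1,2.5,-3,0,0],[-1,2.5,-3,0,0],[-1,2.5,-3,0,0],[-1,2.5,-3,0,0],[-1,2.5,-3,0,0]]]'

```text
time: 1.1
position: [0.3873, -0.1815, 0.2222]
tcp_rot: [-3.141, 0.0, 0.235]
ft_force: [0.8, -0.9, -0.5]
gripper_width: 0.187
grip_force: 0.0
```

Emit:
jog_arm --deltas '[[[-1,2.5,-3,0,0],[-1,2.5,-3,0,0],[-1,2.5,-3,0,0],[-1,2.5,-3,0,0],[-1,2.5,-3,0,0],[-1,2.5,-3,0,0],[-1,2.5,-3,0,0],[-1,2.5,-3,0,0],[-1,2.5,-3,0,0],[-1,0,0,0,0],[-1,0,0,0,0]]]'

```text
time: 2.02
position: [0.5427, 0.1332, 0.2215]
tcp_rot: [3.142, 0.002, 0.239]
ft_force: [-1.1, -0.5, -1.4]
gripper_width: 0.007
grip_force: 0.0
```

Emit:
jog_arm --deltas '[[[-1,1.5,-1,0,0],[-1,1.5,-1,0,0],[-1,0,0,3.5,0],[-1,0,0,3.5,0],[-1,0,0,3,0],[-1,0,0,1,0],[-1,0,0,1,0],[-1,0,0,1,0],[-1,0,0,1,0],[-1,0,0,0,0]]]'

```text
time: 2.85
position: [0.5671, 0.1576, 0.0817]
tcp_rot: [3.142, 0.001, 0.235]
ft_force: [-0.8, -0.6, 0.1]
gripper_width: 0.005
grip_force: 0.0
```

Emit:
jog_arm --deltas '[[[-1,0,0,0.3,0],[-1,0,0,0.3,0],[-1,0,0,0.2,0],[-1,0,0,0.1,0],[-1,0,0,0,0]]]'

```text
time: 3.27
position: [0.5689, 0.1583, 0.076]
tcp_rot: [3.141, -0.003, 0.236]
ft_force: [-1.8, -0.3, 7.3]
gripper_width: 0.006
grip_force: 4.0
```

Emit:
jog_arm --deltas '[[[-1,0,0,0.2,0],[-1,0,0,0.2,0],[-1,0,0,0,0]]]'

```text
time: 3.52
position: [0.5681, 0.1583, 0.0705]
tcp_rot: [3.141, -0.002, 0.236]
ft_force: [0.1, 0.9, 0.0]
gripper_width: 0.002
grip_force: 0.1
```

Emit:
jog_arm --deltas '[[[-1,0,0,0.2,0],[-1,0,0,0.1,0],[-1,0,0,0,0]]]'

```text
time: 3.77
position: [0.5683, 0.1583, 0.0693]
tcp_rot: [3.141, -0.001, 0.236]
ft_force: [-5.4, -0.5, 13.2]
gripper_width: 0.002
grip_force: 6.9
```

Emit:
jog_arm --deltas '[[[-1,0,0,-2,0],[1,0,0,-3,0],[1,0,0,-3,0],[1,-1.8,0,0,0],[1,-1.9,0,0,0],[1,0,0,0,0],[1,0,0,0,0]]]'

```text
time: 4.35
position: [0.5309, 0.1494, 0.1463]
tcp_rot: [-3.142, 0.0, 0.236]
ft_force: [-0.3, -0.0, -0.2]
gripper_width: 0.393
grip_force: 0.0
```

```bash
cat > snap.py <<'E'
import sys
from station import arm,capture
from h import *
k=sys.argv[1]
for n in("side","top"):
    p,d=capture(n);np.save(f"pics/{n}{k}.npy",d);np.save(f"pics/{n}{k}rgb.npy",p)
E
python3 snap.py 1
python3 - <<'E'
from h import *
from station import arm
s=np.load("pics/side1rgb.npy");t=np.load("pics/top1rgb.npy")
H=np.zeros((600,800,3),np.uint8);a=crop(s,260,165,80,90,5);H[:450,:400]=a;a=crop(t,222,140,80,120,5);H[:,400:]=a
cv2.imwrite("pics/nest1.png",H)
st=arm.read_state();print(st["position"],st["tcp_rot"],st["joints"],st["gripper_width"])
E
```

```text
[0.53196928 0.14950902 0.14625057] [-3.14159058e+00 -4.50957705e-04  2.35786501e-01] [1.17312185e-01 2.33809713e-01 1.67451104e+00 5.86841851e-05
 1.23282435e+00 1.45230256e+00] 0.4781517119268734
```

View pics/nest1.png

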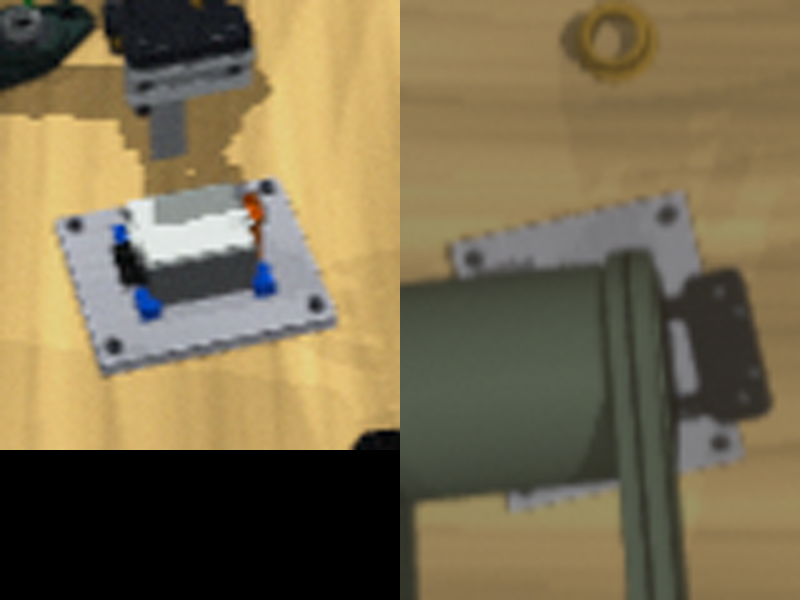

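Emit:
jog_arm --deltas '[[[1,0,-0.15,2,0],[1,0,0,0,0],[1,0,0,0,0],[1,0,0,0,0],[1,0,0,0,0],[1,0,0,0,0],[1,0,0,2,0],[1,0,0,2,0],[1,0,0,2.4,0],[1,0,0,2,0],[1,0,0,1,0],[1,0,0,0,0]]]'

```text
time: 5.45
position: [0.53, 0.1507, 0.0309]
tcp_rot: [-3.141, 0.003, 0.236]
ft_force: [0.6, -0.0, 0.0]
gripper_width: 1.002
grip_force: 0.0
```

Emit:
jog_arm --deltas '[[[0.4,0,0,0,0],[0.4,0,0,0,0],[0.35,0,0,0,0],[0.35,0,0,0,0],[0.35,0,0,0,0]]]'

```text
time: 5.87
position: [0.5317, 0.151, 0.0334]
tcp_rot: [3.141, -0.002, 0.236]
ft_force: [0.5, -0.1, -0.4]
gripper_width: 0.693
grip_force: 0.0
```

Emit:
jog_arm --deltas '[[[0.27,0,0,0,0],[0.24,0,0,0,0],[0.2,0,0,0,0],[0.2,0,0,0,0]]]'

```text
time: 6.2
position: [0.5314, 0.1505, 0.0328]
tcp_rot: [3.141, -0.0, 0.236]
ft_force: [-0.5, -1.6, 2.8]
gripper_width: 0.614
grip_force: 30.0
```

Emit:
jog_arm --deltas '[[[-1,0,0,-1,0],[-1,0,0,-1,0],[-1,0,0,-1,0],[-1,-2,0,0,0],[-1,-2,0,0,0],[-1,-2,0,0,0],[-1,-1.4,0,0,0],[-1,0,0,0,0],[-1,0,0,1,0],[-1,0,0,0.8,0],[-1,0,0,0,0]]]'

```text
time: 7.12
position: [0.4588, 0.1336, 0.043]
tcp_rot: [-3.141, 0.002, 0.236]
ft_force: [-0.4, 0.5, -1.7]
gripper_width: 0.61
grip_force: 30.0
```

```bash
python3 snap.py 2
python3 - <<'E'
from h import *
from station import arm
s=np.load("pics/side2rgb.npy")
cv2.imwrite("pics/tilt2.png",crop(s,235,165,100,85,7))
st=arm.read_state();print(st["position"],st["tcp_rot"],st["gripper_width"],st["ft_force"])
E
```

```text
[0.45932729 0.1336423  0.04377921] [-3.14134473e+00  1.20767525e-03  2.35796675e-01] 0.6155848903023181 [-0.25836428 -0.68172983 -1.34758618]
```

View pics/tilt2.png

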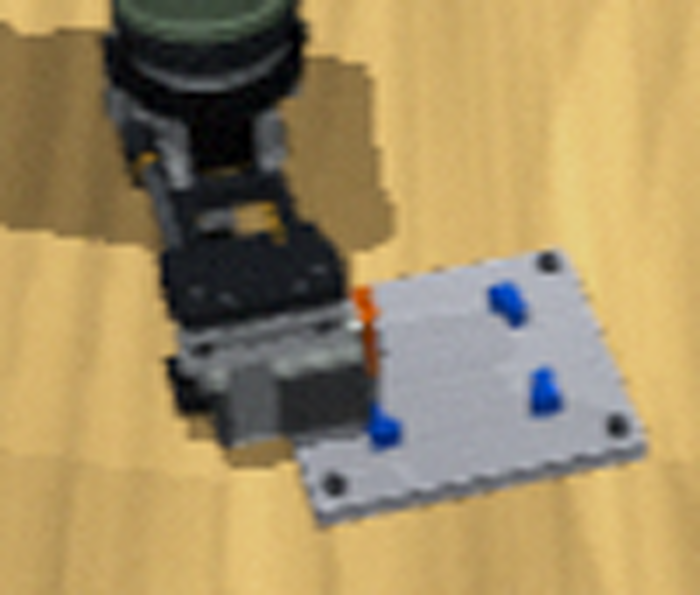

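Emit:
jog_arm --deltas '[[[-1,0,0,0.2,0],[-1,0,0,0.2,0],[-1,0,0,0.2,0],[-1,0,0,0,0]]]'

```text
time: 7.55
position: [0.4594, 0.1335, 0.0391]
tcp_rot: [3.141, 0.0, 0.236]
ft_force: [-2.7, -1.2, 4.8]
gripper_width: 0.611
grip_force: 30.0
```

Emit:
jog_arm --deltas '[[[-1,0,0,0.2,0],[-1,0,0,0.2,0],[-1,0,0,0.2,0],[-1,0,0,0,0]]]'

```text
time: 7.88
position: [0.4592, 0.1335, 0.0332]
tcp_rot: [3.141, 0.001, 0.236]
ft_force: [-3.2, -1.1, 6.0]
gripper_width: 0.61
grip_force: 30.0
```

Emit:
jog_arm --deltas '[[[-1,0,0,0.2,0],[-1,0,0,0.2,0],[-1,0,0,0,0]]]'

```text
time: 8.13
position: [0.4592, 0.1335, 0.0291]
tcp_rot: [3.141, 0.001, 0.236]
ft_force: [-3.8, -0.1, 5.5]
gripper_width: 0.616
grip_force: 30.0
```

Emit:
jog_arm --deltas '[[[-1,0,0,0.2,0],[-1,0,0,0.1,0],[-1,0,0,0,0]]]'

```text
time: 8.38
position: [0.4592, 0.1335, 0.0262]
tcp_rot: [3.141, 0.001, 0.236]
ft_force: [-4.4, -2.0, 6.2]
gripper_width: 0.611
grip_force: 30.0
```

```bash
python3 snap.py 3
python3 - <<'E'
from h import *
from station import arm
s=np.load("pics/side3rgb.npy")
cv2.imwrite("pics/tilt3.png",crop(s,250,185,60,55,10))
st=arm.read_state();print(st["position"],st["tcp_rot"],st["gripper_width"],st["ft_force"])
E
```

```text
[0.45922803 0.1334685  0.02622181] [3.14138643e+00 6.27499430e-04 2.35926284e-01] 0.611727076670007 [-4.32471321 -1.17861546  6.02867829]
```

View pics/tilt3.png

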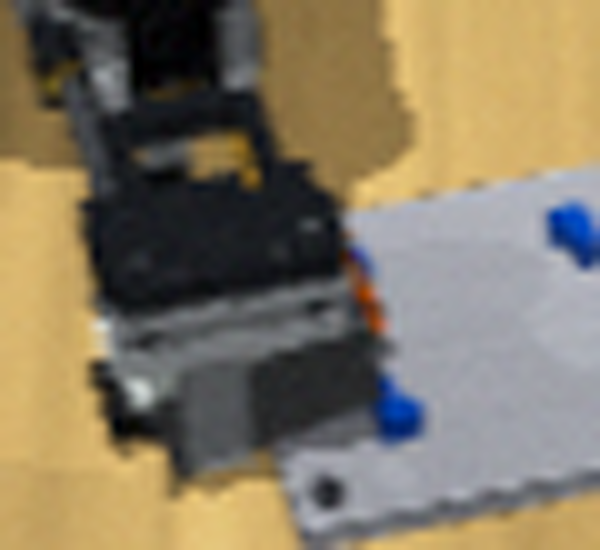

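Emit:
jog_arm --deltas '[[[-1,0,0,-1,0],[-1,0,0,-2,0],[-1,0,0,-3,0],[-1,0,0,-3,0],[-1,0,0,-3,0],[-1,0,0,-3,0],[-1,0,0,0,0.12],[-1,0,0,0,0.12],[-1,0,0,0,0.12],[-1,0,0,0,0.12],[-1,0.2,3,0,0],[-1,0.2,3,0,0]]]'

```text
time: 9.48
position: [0.4488, 0.0747, 0.1761]
tcp_rot: [-3.141, -0.001, -0.241]
ft_force: [-0.1, 0.1, -2.3]
gripper_width: 0.618
grip_force: 30.0
```

Emit:
jog_arm --deltas '[[[-1,0.2,3,0,0],[-1,0.2,3,0,0],[-1,0.2,3,0,0],[-1,0.2,3,0,0],[-1,0.2,3,0,0],[-1,0.2,3,0,0],[-1,0.2,3,0,0],[-1,0,2.5,0,0],[-1,0,1.5,0,0],[-1,0,0,0,0],[-1,0,0,0,0],[-1,0,0,0,0]]]'

```text
time: 10.48
position: [0.4017, -0.171, 0.1756]
tcp_rot: [-3.141, -0.0, -0.244]
ft_force: [0.2, -0.2, -2.1]
gripper_width: 0.614
grip_force: 30.0
```

```bash
python3 snap.py 4
python3 - <<'E'
from h import *
from station import arm
s=np.load("pics/side4rgb.npy");t=np.load("pics/top4rgb.npy")
st=arm.read_state();print(st["position"],st["tcp_rot"],st["gripper_width"],st["ft_force"])
print(proj("side",st["position"]),proj("top",st["position"]))
H=np.zeros((600,800,3),np.uint8);H[:]=crop(s,245,225,100,75,8)
cv2.imwrite("pics/hold4.png",H)
E
```

```text
[ 0.40182529 -0.1705874   0.17547693] [-3.14117477e+00  1.91797928e-05 -2.42815835e-01] 0.6149890333663859 [ 0.70960486  0.25901942 -2.08462815]
[236.79556899 270.67176945] [391.17404537 271.78442579]
```

View pics/hold4.png

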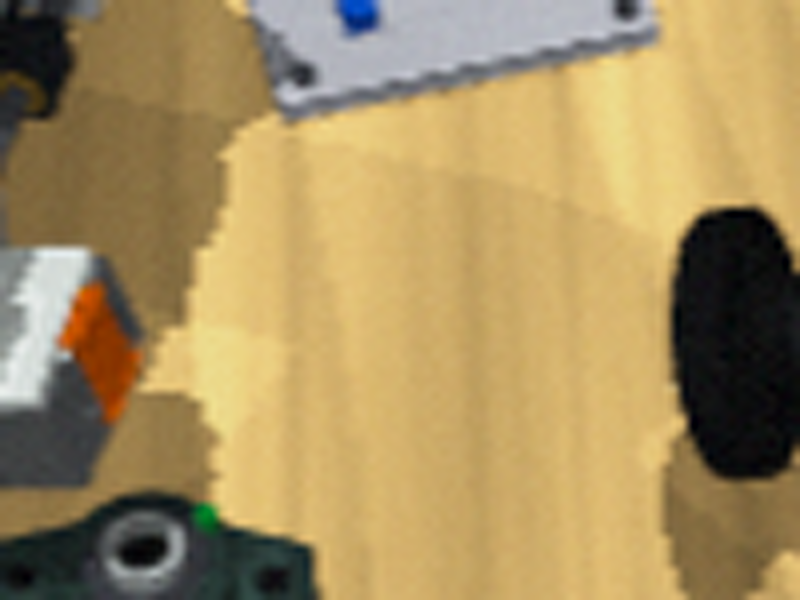

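```bash
cat > boxfit.py <<'E'
from h import *
from station import arm,capture
from scipy.optimize import least_squares
def grab(n,k=6):
    I=[];D=[]
    for _ in range(k):
        p,d=capture(n);I.append(p.astype(float));D.append(np.where(d>0,d,np.nan))
    return np.mean(I,0),np.nanmedian(D,0)
def rot(yaw,t):
    c,s=np.cos(yaw),np.sin(yaw);ct,s2=np.cos(t),np.sin(t)
    return np.array([[c,-s,0],[s,c,0],[0,0,1]])@np.array([[ct,0,-s2],[0,1,0],[s2,0,ct]])
if __name__=="__main__":
    st=arm.read_state();tcp=st["position"];yaw=st["tcp_rot"][2];piv=tcp+[0,0,.002]
    for n in("side","top"):
        I,D=grab(n);C=cloud(n,D).reshape(-1,3);I=I.reshape(-1,3)
        ok=(np.linalg.norm(C-piv,axis=1)<.1)&np.isfinite(C).all(1);C=C[ok];I=I[ok]
        org=(I[:,0]>I[:,2]+90)&(I[:,0]>1.5*I[:,1]);mn=I.min(1);mx=I.max(1)
        white=(mn>135)&(mx-mn<40);grey=(mx<130)&(mx-mn<25)
        print(n,"orange",org.sum(),"white",white.sum(),"tcp",tcp.round(4),"yaw",yaw)
        for f in([True,False]):
            def res(p,sel=False):
                R=rot(yaw,p[0]);B=(C-piv)@R+np.array([p[1],p[2] if f else 0,p[3]])
                r=[];w=white&(abs(B[:,2]-.041)<.006)&(B[:,0]<.03)&(abs(B[:,1])<.027)
                o=org&(abs(B[:,0]-.0415)<.006)&(abs(B[:,1])<.0095)&(B[:,2]<.043)
                e=grey&(abs(B[:,1]+.029)<.006)&(B[:,0]<.034)&(B[:,0]>-.005)&(B[:,2]<.033)&(B[:,2]>.001)
                fr=grey&(abs(B[:,0]-.034)<.006)&(abs(B[:,1])<.028)&(B[:,2]<.033)&(abs(B[:,1])>.011)
                if sel:return w,o,e,fr
                return np.concatenate([B[sw,2]-.041 if k==0 else B[sw,0]-.0415 if k==1 else B[sw,1]+.029 if k==2 else B[sw,0]-.034 for k,sw in enumerate(S)])
            p=np.array([.34,-.0185,0,.0225])
            for _ in range(8):
                S=res(p,True);q=least_squares(res,p,loss="soft_l1",f_scale=.0015,x_scale=[.1,.01,.01,.01]);p=q.x
            print(f,[int(s.sum()) for s in S],"tilt",p[0].round(4),"pivot in box",p[1:].round(4),"rms",np.sqrt(np.mean(q.fun**2)).round(5))
        R=rot(yaw,p[0])
        for nm,m in(("lid",S[0]),("catch",S[1]),("front",S[3])):
            X=C[m]
            if len(X)>15:
                v=np.linalg.svd(X-X.mean(0))[2][2];v*=np.sign(v[2] if nm=="lid" else v[0]);
                print(nm,v.round(3),"tilt",(np.arctan2(-v[0]*np.cos(yaw)-v[1]*np.sin(yaw),v[2]) if nm=="lid" else np.arctan2(v[2],v[0]*np.cos(yaw)+v[1]*np.sin(yaw))).round(3))
        print("catch_face",piv+R@(np.array([.0415,0,.034])-[p[1],0,p[3]]))
E
python3 boxfit.py
```

```text
side orange 91 white 189 tcp [ 0.4018 -0.1706  0.1755] yaw -0.24281583462078227
True [155, 56, 139, 62] tilt 0.287 pivot in box [-0.017   0.0001  0.0211] rms 0.00088
False [152, 56, 140, 62] tilt 0.2867 pivot in box [-0.017   0.0384  0.0211] rms 0.00092
lid [-0.263  0.062  0.963] tilt 0.274
catch [ 0.92  -0.232  0.317] tilt 0.322
front [ 0.928 -0.231  0.291] tilt 0.295
catch_face [ 0.45272755 -0.18319606  0.2064383 ]
top orange 16 white 52 tcp [ 0.4018 -0.1706  0.1755] yaw -0.24281583462078227
True [46, 4, 4, 19] tilt 0.3605 pivot in box [-0.0164 -0.0092  0.0229] rms 0.00145
False [46, 10, 1, 36] tilt 0.3574 pivot in box [-0.0168  0.0012  0.0228] rms 0.0011
lid [-0.363  0.101  0.926] tilt 0.386
front [ 0.922 -0.231  0.311] tilt 0.316
catch_face [ 0.45106906 -0.18278524  0.20841367]
```

Run:
```python
from boxfit import *
data={}
for n in("side","top"):
    I,D=grab(n,12);data[n]=(I,D);C=cloud(n,D)
    m=(I[...,2]>I[...,0]+(35 if n=="side" else 18))&(C[...,2]>.23)&(C[...,2]<.34)&(C[...,0]>.63)&(C[...,0]<.75)&(C[...,1]<-.19)&(C[...,1]>-.32)
    m=cv2.erode(m.astype(np.uint8),np.ones((3,3)))>0
    X=C[m];rng=np.random.default_rng(0);print(n,len(X))
    for k in range(2):
        if len(X)<40:break
        best=None
        for _ in range(800):
            a,b,c=X[rng.choice(len(X),3,False)];v=np.cross(b-a,c-a);v/=np.linalg.norm(v)+1e-12
            i=abs((X-a)@v)<.0012
            if best is None or i.sum()>best.sum():best=i
        Y=X[best];v=np.linalg.svd(Y-Y.mean(0))[2][2];v*=np.sign(v[2]);print("plane",best.sum(),Y.mean(0).round(4),v.round(3),"tilt",np.arctan2(-v[0]*np.cos(.246)+v[1]*np.sin(.246),v[2]).round(3));X=X[~best]
np.savez("pics/avg.npz",si=data["side"][0],sd=data["side"][1],ti=data["top"][0],td=data["top"][1])
# ring outer cylinder r=36 fit: dark points near lens
c0=np.array([.6185,-.2285,.2545])
P=[];W=[]
for n in data:
    I,D=data[n];C=cloud(n,D);m=(I.max(-1)<60)&(np.linalg.norm(C-c0,axis=-1)<.05);m=cv2.erode(m.astype(np.uint8),np.ones((3,3)))>0
    P.append(C[m]);print(n,"ring pts",m.sum())
for use in([0],[1],[0,1]):
    X=np.concatenate([P[i] for i in use])
    def res(p):
        L=rot(p[3],p[4]);B=(X-p[:3])@L   # ring center of front plane; x back
        r=np.hypot(B[:,1],B[:,2])
        # distance to solid disc cylinder surface x in[0,w]
        dx=np.maximum(-B[:,0],B[:,0]-p[5]);dr=r-.036
        return np.maximum(dx,dr)*1.0
    q=least_squares(res,[*c0,-.246,.36,.013],loss="soft_l1",f_scale=.0015,x_scale=[.01,.01,.01,.1,.1,.01]);
    print(use,q.x.round(4),np.sqrt(np.mean(q.fun**2)).round(5))
```

```text
side 465
plane 259 [ 0.6781 -0.2484  0.2977] [-0.359  0.078  0.93 ] tilt 0.377
plane 191 [ 0.68   -0.2657  0.282 ] [-0.254 -0.967  0.004] tilt 1.259
top 274
plane 258 [ 0.6782 -0.2417  0.2987] [-0.359  0.097  0.928] tilt 0.381
side ring pts 419
top ring pts 343
[0] [ 0.6407 -0.2362  0.2627 -0.7722  0.786   0.0098] 0.00447
[1] [ 0.6215 -0.2336  0.2787  0.508   1.321   0.0099] 0.00345
[0, 1] [ 0.6397 -0.2342  0.2623 -0.6868  0.9725  0.013 ] 0.00471
```

Emit:
jog_arm --deltas '[[[-1,0,0,0,-0.12],[-1,0,0,0,-0.12],[-1,0,0,0,-0.12],[-1,0,0,0,-0.12],[-1,1.3,-3.1,0,0],[-1,1.3,-3.1,0,0],[-1,1.3,-3.1,0,0],[-1,1.3,-3.1,0,0],[-1,1.3,-3.1,0,0],[-1,1.3,-3.1,0,0],[-1,1.3,-3.1,0,0],[-1,1.3,-3.1,0,0]]]'

```text
time: 13.38
position: [0.4449, 0.0956, 0.1756]
tcp_rot: [3.141, -0.001, 0.236]
ft_force: [0.8, -0.2, -2.4]
gripper_width: 0.619
grip_force: 30.0
```

Emit:
jog_arm --deltas '[[[-1,0.6,-1.7,0,0],[-1,0.5,-1.7,0,0],[-1,0,0,3,0],[-1,0,0,3,0],[-1,0,0,3,0],[-1,0,0,2,0],[-1,0,0,1,0],[-1,0,0,0,0],[-1,0,0,0,0]]]'

```text
time: 14.13
position: [0.4479, 0.1295, 0.0557]
tcp_rot: [-3.142, -0.0, 0.236]
ft_force: [-0.4, 0.2, -1.3]
gripper_width: 0.619
grip_force: 30.0
```

Emit:
jog_arm --deltas '[[[-1,0.75,-0.13,1,0],[-1,0,0,1,0],[-1,0,0,0.7,0],[-1,0,0,0.2,0],[-1,0,0,0,0]]]'

```text
time: 14.55
position: [0.4539, 0.1323, 0.0261]
tcp_rot: [-3.141, 0.001, 0.236]
ft_force: [-0.6, 0.8, -2.1]
gripper_width: 0.615
grip_force: 30.0
```

Emit:
jog_arm --deltas '[[[-1,0,0,0.1,0],[-1,0,0,0.1,0],[-1,0,0,0,0]]]'

```text
time: 14.8
position: [0.4547, 0.1325, 0.0247]
tcp_rot: [3.142, -0.0, 0.236]
ft_force: [-0.0, 0.3, -2.1]
gripper_width: 0.614
grip_force: 30.0
```

Emit:
jog_arm --deltas '[[[-1,0,0,0.1,0],[-1,0,0,0.1,0],[-1,0,0,0,0]]]'

```text
time: 15.05
position: [0.4549, 0.1325, 0.0243]
tcp_rot: [3.141, 0.0, 0.236]
ft_force: [-5.5, -0.9, 13.0]
gripper_width: 0.616
grip_force: 30.0
```

Emit:
jog_arm --deltas '[[[-1,0,0,0.1,0],[-1,0,0,0,0]]]'

```text
time: 15.22
position: [0.455, 0.1325, 0.0239]
tcp_rot: [3.141, 0.0, 0.236]
ft_force: [-7.9, -1.5, 17.2]
gripper_width: 0.611
grip_force: 30.0
```

Emit:
jog_arm --deltas '[[[-1,0,0,0.15,0],[-1,0,0,0.15,0],[-1,0,0,0,0]]]'

```text
time: 15.47
position: [0.4557, 0.1327, 0.0214]
tcp_rot: [3.141, -0.001, 0.236]
ft_force: [-7.0, -1.3, 19.5]
gripper_width: 0.616
grip_force: 30.0
```

```bash
python3 boxfit.py
```

```text
side orange 2 white 345 tcp [0.4557 0.1327 0.0214] yaw 0.23607296925179888
True [12, 0, 60, 11] tilt 0.566 pivot in box [-0.0137  0.0007  0.0164] rms 0.00114
False [12, 0, 66, 9] tilt 0.526 pivot in box [-0.015  -0.0007  0.017 ] rms 0.00122
catch_face [0.49486816 0.14213231 0.06646125]
top orange 6 white 0 tcp [0.4557 0.1327 0.0214] yaw 0.23607296925179888
True [0, 6, 12, 128] tilt 0.5575 pivot in box [-0.0168 -0.0037  0.0225] rms 0.00265
False [0, 6, 9, 122] tilt 0.5454 pivot in box [-0.0169  0.      0.0225] rms 0.00268
front [0.825 0.199 0.529] tilt 0.558
catch_face [0.49841076 0.14298452 0.06347567]
```

Emit:
jog_arm --deltas '[[[-1,0,0,-1,0],[-1,0,0,-2,0],[-1,0,0,-3,0],[-1,0,0,-3,0],[-1,0,0,-3,0],[-1,0,0,-3,0],[-1,0,0,0,0.1215],[-1,0,0,0,0.1215],[-1,0,0,0,0.1215],[-1,0,0,0,0.1215],[-1,0.4,3,0,0],[-1,0.4,3,0,0]]]'

```text
time: 17.07
position: [0.4473, 0.0727, 0.1687]
tcp_rot: [-3.141, -0.001, -0.247]
ft_force: [-0.1, 0.1, -1.3]
gripper_width: 0.613
grip_force: 30.0
```

Emit:
jog_arm --deltas '[[[-1,0.4,3,0,0],[-1,0.4,3,0,0],[-1,0.4,3,0,0],[-1,0.4,3,0,0],[-1,0.4,3,0,0],[-1,0.4,3,0,0],[-1,0.4,3,0,0],[-1,0.4,2.5,0,0],[-1,0,1.5,0,0],[-1,0,0,0,0],[-1,0,0,0,0],[-1,0,0,0,0]]]'

```text
time: 18.07
position: [0.4164, -0.177, 0.1683]
tcp_rot: [-3.141, 0.0, -0.25]
ft_force: [-0.3, 0.7, -3.0]
gripper_width: 0.614
grip_force: 30.0
```

```bash
python3 boxfit.py
```

```text
side orange 93 white 148 tcp [ 0.4164 -0.177   0.1683] yaw -0.2501265131667618
True [111, 61, 135, 69] tilt 0.3555 pivot in box [-0.0161 -0.0002  0.0196] rms 0.00085
False [113, 62, 134, 71] tilt 0.3555 pivot in box [-0.0161  0.0098  0.0196] rms 0.00091
lid [-0.314  0.072  0.947] tilt 0.328
catch [ 0.9   -0.242  0.362] tilt 0.37
front [ 0.902 -0.235  0.362] tilt 0.371
catch_face [ 0.46389319 -0.18914746  0.20383196]
top orange 16 white 9 tcp [ 0.4164 -0.177   0.1683] yaw -0.2501265131667618
True [0, 0, 0, 1] tilt 0.3726 pivot in box [ 0.0552 -0.0584  0.0197] rms 0.0
False [5, 5, 1, 36] tilt 0.3978 pivot in box [-0.0163  0.0013  0.021 ] rms 0.00133
front [ 0.914 -0.23   0.335] tilt 0.342
catch_face [ 0.46317531 -0.18896406  0.204735  ]
```

Emit:
jog_arm --deltas '[[[-1,1.2,0,-0.2,0],[-1,1.2,-0.1,-0.2,0],[-1,1.2,0,-0.2,0],[-1,1.2,0,0,0],[-1,0,0,0,0],[-1,0,0,0,0],[-1,0,0,0,0]]]'

```text
time: 19.25
position: [0.4625, -0.1883, 0.174]
tcp_rot: [-3.141, 0.002, -0.25]
ft_force: [-0.1, 0.0, -1.9]
gripper_width: 0.611
grip_force: 30.0
```

```bash
python3 boxfit.py; python3 snap.py 5
python3 - <<'E'
from h import *
s=np.load("pics/side5rgb.npy");t=np.load("pics/top5rgb.npy")
H=np.zeros((600,800,3),np.uint8);H[:450]=crop(s,225,215,160,90,5)
a=crop(t,360,130,160,90,5)
H=np.zeros((600,800,3),np.uint8);H[:300]=crop(s,225,220,160,60,5);H[300:]=crop(t,340,140,160,60,5)
cv2.imwrite("pics/fin5.png",H)
E
```

```text
side orange 89 white 148 tcp [ 0.4625 -0.1883  0.174 ] yaw -0.2501842515442798
True [111, 50, 131, 57] tilt 0.3498 pivot in box [-0.0161  0.      0.0196] rms 0.00085
False [111, 50, 131, 57] tilt 0.3498 pivot in box [-0.0161 -0.0485  0.0196] rms 0.00085
lid [-0.302  0.071  0.951] tilt 0.315
catch [ 0.915 -0.182  0.36 ] tilt 0.369
front [ 0.917 -0.23   0.325] tilt 0.331
catch_face [ 0.51020069 -0.20050811  0.20930347]
top orange 15 white 0 tcp [ 0.4625 -0.1883  0.174 ] yaw -0.2501842515442798
True [0, 0, 0, 19] tilt 0.3773 pivot in box [-0.0172  0.      0.0225] rms 0.00063
False [0, 0, 0, 19] tilt 0.3773 pivot in box [-0.0172  0.      0.0225] rms 0.00063
front [ 0.912 -0.169  0.373] tilt 0.383
catch_face [ 0.51126705 -0.2007806   0.20831999]
```

View pics/fin5.png

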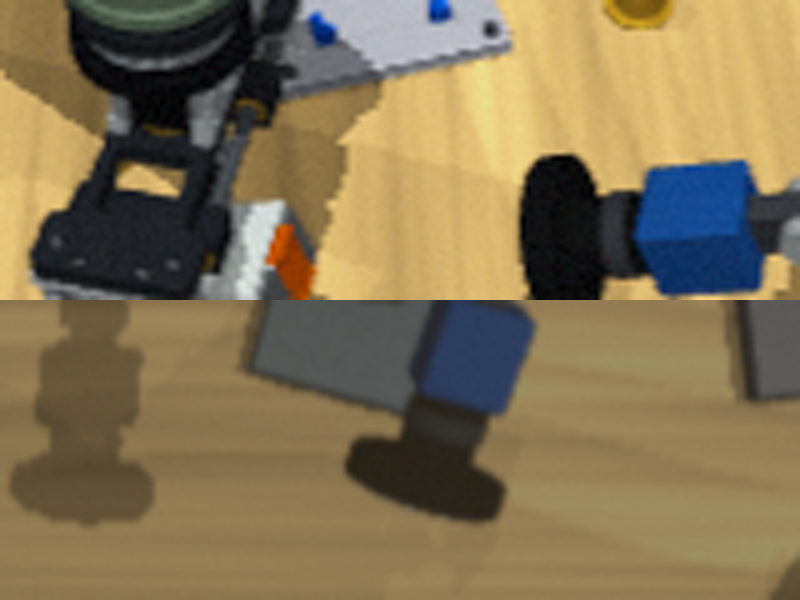

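Emit:
jog_arm --deltas '[[[-1,0,0,-0.1,0],[-1,0,0,0,0],[-1,0,0,0,0],[-1,0,0,0,0],[-1,0,0,0,0],[-1,0,0,0,0]]]'

```text
time: 20.45
position: [0.4633, -0.1887, 0.1754]
tcp_rot: [-3.142, 0.0, -0.25]
ft_force: [-0.2, -0.2, -1.3]
gripper_width: 0.613
grip_force: 30.0
```

```bash
python3 -c "
from station import arm
s=arm.read_state();print(s['position'],abs(s['qd']).max(),s['grip_force']);print(arm.hand_in())"
```

```text
[ 0.46330982 -0.18866693  0.17542469] 0.002150230118143589 29.99987756833434
the job is handed in; nothing more can be done
None
```

I handed the job in at about 20 s (no verdict came back): the lid is pressed shut and the box is held steady with fingers off the catch, which by the bench cameras' depth images sits within about 2 mm of the point 12 cm in front of the lens and within about 0.02 rad of square to its axis, though my estimate of the lens position itself is only good to a few millimetres.

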